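# Steer the alignment laser onto the cross

### The arm

A 6-joint arm with a two-finger parallel gripper is mounted at the origin on the work surface. World frame = base frame: x ahead of the robot, y to its left, z up, the work surface at z = 0. Lengths are in m, angles in degrees, forces in N, time in s.
With the tool pointing down it reaches from about 0.35 to 0.925 m from the base axis. Payload 6.4 kg.
Tool frame: the origin (TCP) lies on the centre line of the jaws, within the pads' length; the fingertips stand 11 mm ahead of it and the grasp point (between the pads) lies 8 mm behind it; z points along the fingers, y is the direction in which the jaws open and shut (so a half turn about z gives the same grasp; the last joint's range is limited). The gripper opens to 85 mm and grips with 20 to 120 N. Pads are 22 mm wide; open, the fingers measure 114 mm over their backs; the gripper's body (76 mm by 85 mm) begins 54 mm behind the grasp point. The pads swing forward as they close: fully open they stand 13 mm farther back than shut.
Start: joints at [-75.35, 14.043, 89.255, -0, 76.702, -9.975], TCP at [0.271, -0.591, 0.242] pointing down, gripper open.
Joint ranges: [-179.41, 179.41], [-58.25, 129.5], [7.25, 145.43], [-54.29, 234.29], [11.92, 165.04], [-157.13, 157.13]. Speed limits (degrees/s): [147.25, 147.25, 180, 180, 180, 180].

### API

Orientations are given as [roll, pitch, yaw] about the fixed x, y, z axes, in that order (R = Rz(yaw) Ry(pitch) Rx(roll)).
In Python, from rig import arm, viewer gives the robot as it stands.
- The arm moves only by the shell command python3 -m crank 'ROWS' [FORCE]. ROWS is a JSON object of lists of equal length, an entry for each row: "dp": the shift along the tool's x, y, z in units of 40 mm (1.0 is 40 mm), a list of three; "delta_rot": the turn, a rotation vector about the tool's x, y, z in units of 6 degrees (1.0 is 6 degrees), a list of three; "gripper": the finger opening in mm, from 0 to 85.4. In form: {"dp": [[tx, ty, tz], ...], "delta_rot": [[ax, ay, az], ...], "gripper": [gripper, ...]}. A call has 1 to 5 rows; each row shifts and turns the commanded pose from where the row before left it, along the tool's axes as they then stand; what a row does not reach is not made up. A row lasts 1/12 s, in which the tool goes at most 41.7 mm and 7.16 degrees, less where a joint would pass 70% of its speed; a pose out of reach is approached as far as the arm can. A call is refused whole if a number of a shift passes 1 or a number of a turn 1, either way. A call with a gripper value outside its range is refused whole. The fingers move at their own pace and stop on an object; FORCE is the grip in N (left out, the last holds). Time passes only in rows, so rows that do not move let the fingers close. It gives the time, the measured TCP pose, the force and the opening at its end, in the units of the state.
- arm.state(): the state, without advancing time (a new reading comes with each control period).
- viewer.grab_frame(name): name is "side" or "top" or "wrist"; returns (picture, depth): 384x512x3 uint8, blue, green, red; 384x512 float32, m along the optical axis (not along the pixel's ray), 0 where there is no reading.
- viewer.camera_model(name): a dict with "fx", "fy", "cx", "cy" (pixels), "k1" (the pictures are not rectified: a ray, as slopes to the right and down, at radius r is drawn at 1 + k1 r^2 times it, then the intrinsics apply), "position" and "rotation" of the camera in the world; the wrist camera has in their place "tool_from_camera" (4x4, takes a point from camera to tool coordinates, whose origin is the TCP and whose axes are the flange's). Camera axes: x right, y down, z forward; pixel columns grow to the right and rows downward; lengths in m; the calibration is good to about 2 mm. A picture is of the moment at which its call begins: read the wrist's pose just before it. camera_model takes no time and is no camera call.
- arm.job_done(): hands the job in, once; it reports no verdict.
The state is a dict: "time_s": time; "joint_positions": joint angles; "joint_vel": joint speeds; "joint_torque": joint torques, N m; "eef_pos": TCP position; "eef_rot": TCP orientation; "contact_force": force on the tool from outside, world axes, zero at the start; "moment": the same for the moment, N m; "width": opening from 0.0 (shut) to 1.0 (fully open).
Only numpy, scipy, OpenCV 4.12 (cv2) and the standard library are available. Lean on these libraries where they do the work, as an engineer would, in place of code of your own. Each camera call takes 0.05 s, during which the arm holds its last target.

### The job

On the roller alignment rig, turn the mirror mount's two thumbscrews (the one at its side and the one on its top), one after the other, so that the red laser spot on the white screen lies on the centre of the cross-shaped mark, not on the square or the triangle. Then let go and leave the spot resting there.

Things in the scene. Friction and masses are not known exactly. Their poses are not given: they have to be found in the camera images.
- top_screw_top (a point): Top thumbscrew, on the axis of the round grey mirror turret: upright round steel knob, 34 mm diameter, 30 mm tall, underside 6 mm above the turret. Point: centre of its top face, 146 mm above the cart, on its vertical axis. Clockwise from above moves the spot straight away from this axis, 70 mm per radian. Turns at 0.05 N m, never rises, stays where left; stops 150 deg apart, under 80 deg needed.
- side_screw_top (a point): Side thumbscrew, on the square grey block 125 mm left (+y side) of the turret: the same knob, with the same size, stiffness and stops; underside 6 mm above its block. Point: centre of its top face, 111 mm above the cart. Clockwise from above swings the turret, and so the spot, counter-clockwise (to the left) about the turret axis, 0.35 rad per radian: 50 to 80 mm on the screen.
- spot: Red laser spot, 14 mm across, a light spot on the level white screen (200 by 220 mm, 30 mm above the cart, on the far side of the turret). Origin: its centre, 110 to 300 mm from the turret axis. Its x axis points straight away from the turret axis, z up. The rig is fixed to the cart and may stand turned by up to 17 degrees.
- cross_mark: Target: flat dark plus-shaped cross on the white screen, 26 mm across, arms 4 mm wide. Origin: its centre. A hollow square and a hollow triangle of the same ink and size, their centres 25 mm or more away, are not the target. At the start the cross lies farther from the turret axis than the spot, by 30 to 95 mm, and to its left.

How it is judged (in metres and radians):
At the end, for the whole second after the job is handed in: The centre of the laser spot lies within 12 mm of the centre of the cross and is at rest (slower than 10 mm/s), with both screws released (horizontal distance between spot and cross_mark below 0.012 m and linear speed of spot below 0.01 m/s); the robot touches nothing.
It also fails if it takes over 38 s, if anything falls off the work surface, if the arm or the gripper's body presses on something with over 40 N, if the wrist force passes 120 N, or if a joint passes its speed limit or range.

## Working session

There is one attempt and no reset: what is moved stays moved. The work goes in short steps, Python scripts to look and compute and a shell command to move; the robot and the scene stay as the last step left them, time stands still between calls to the robot, and variables do not carry over. Pictures are saved under pics/ and viewed, and the job is handed in when it is done.

```bash
ls; mkdir -p pics; python3 - <<'E'
from rig import arm, viewer
import cv2
print(arm.state())
for n in ["side","top"]:
    p,d=viewer.grab_frame(n); cv2.imwrite(f"pics/{n}0.png",p); import numpy as np; np.save(f"pics/{n}0.npy",d)
    print(n,viewer.camera_model(n))
print(viewer.camera_model("wrist"))
E
```

```text
pics
{'time_s': 0.0, 'joint_positions': array([-7.53492257e+01,  1.40862206e+01,  8.93263789e+01,  1.34772637e-03,
        7.67008213e+01, -9.97555859e+00]), 'joint_vel': array([ 0.06200544, -0.06219036, -0.0081687 ,  0.01505074, -0.0065863 ,
        0.09111108]), 'joint_torque': array([ 1.46688803e-04, -4.29504097e+01, -3.26128149e+01, -2.42041915e-04,
        5.24479692e-03,  2.87922688e-06]), 'eef_pos': array([ 0.27072137, -0.59034232,  0.24114306]), 'eef_rot': array([-1.79888521e+02, -2.09387985e-02,  2.46260012e+01]), 'contact_force': array([-0.53895173, -0.33780518,  0.32083402]), 'moment': array([-0.05875878, -0.06838539, -0.02401954]), 'width': 0.9975013430709041}
side {'fx': 427.45581641805705, 'fy': 427.45581641805705, 'cx': 257.0982270331851, 'cy': 185.68947272467727, 'k1': -0.045575444986226, 'position': array([ 0.58778775, -0.56948101,  0.56236303]), 'rotation': array([-123.19632158,   -0.77971996,   -4.24562106])}
top {'fx': 488.5103860874934, 'fy': 488.5103860874934, 'cx': 255.29788138915657, 'cy': 195.07453841116626, 'k1': -0.12409203786584352, 'position': array([0.54405873, 0.05747724, 0.82813943]), 'rotation': array([-171.44659614,    2.84599707,  -91.54326403])}
{'fx': 270.0219993709888, 'fy': 270.0219993709888, 'cx': 252.20735018083337, 'cy': 188.5928726215161, 'k1': -0.06488664481460696, 'tool_from_camera': array([[ 9.45732514e-04, -9.48421340e-01, -3.17011146e-01,
         8.12401617e-02],
       [ 9.99999383e-01,  7.12226436e-04,  8.52465860e-04,
        -7.23208045e-04],
       [-5.82713094e-04, -3.17011757e-01,  9.48421429e-01,
        -1.32897016e-01],
       [ 0.00000000e+00,  0.00000000e+00,  0.00000000e+00,
         1.00000000e+00]])}
```

View pics/top0.png

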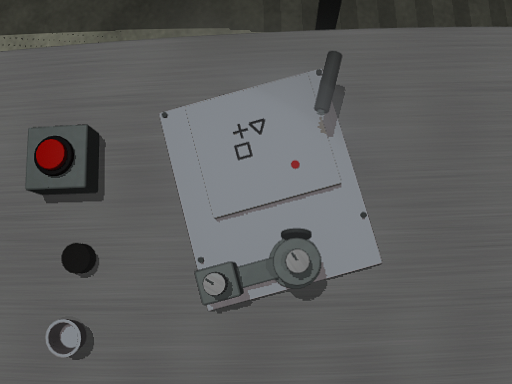

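View pics/side0.png

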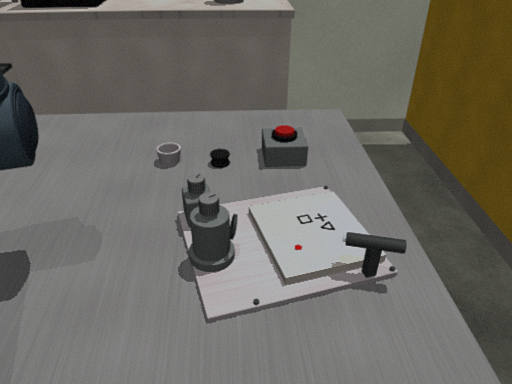

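The top view shows the turret knob at about (297,261), the side knob at (214,284), the spot at (295,164), the cross at (240,130), the square at (243,151) and the triangle at (258,126). Next I turn these into positions.

```bash
cat > h.py <<'E'
import numpy as np, cv2
from scipy.spatial.transform import Rotation as R
from rig import arm, viewer
def cam(name):
    m=viewer.camera_model(name)
    return m, R.from_euler('xyz',m['rotation'],degrees=True).as_matrix() , np.array(m['position'])
def ray(m,px):
    u=(px[0]-m['cx'])/m['fx']; v=(px[1]-m['cy'])/m['fy']
    rd=np.hypot(u,v); r=rd
    for _ in range(20): r=rd/(1+m['k1']*r*r)
    s=r/rd if rd>0 else 1
    return np.array([u*s,v*s,1.])
def bydepth(name,px,d):
    m,Rm,p=cam(name); return p+Rm@(ray(m,px)*d)
def byz(name,px,z):
    m,Rm,p=cam(name); w=Rm@ray(m,px); return p+w*(z-p[2])/w[2]
def proj(name,P):
    m,Rm,p=cam(name); c=Rm.T@(np.array(P)-p); u=c[:2]/c[2]; u=u*(1+m['k1']*(u@u))
    return u*[m['fx'],m['fy']]+[m['cx'],m['cy']]
def red(p):
    b,g,r=[p[...,i].astype(int) for i in range(3)]
    return ((r-np.maximum(b,g))>70).astype(np.uint8)
E
python3 - <<'E'
from h import *
p=cv2.imread('pics/top0.png'); d=np.load('pics/top0.npy')
for n,px in dict(cart=(270,230),cart2=(180,150),scr=(270,190),spot=(295,164),cross=(240,130),sq=(243,151),tri=(258,126),top=(297,261),side=(214,284),table=(120,100),turret=(308,280),laser=(328,80)).items():
    dd=np.median(d[px[1]-1:px[1]+2,px[0]-1:px[0]+2]); print(n,dd,bydepth('top',px,dd).round(4))
n,l,s,c=cv2.connectedComponentsWithStats(red(p)); print(s,c)
a=cv2.resize(p[100:320,160:340],None,fx=3.3,fy=3.3*0.8 if 0 else 2.7,interpolation=cv2.INTER_CUBIC); cv2.imwrite('pics/crop.png',a)
E
```

```text
cart 0.81669724 [0.6082 0.0717 0.0116]
cart2 0.84489876 [0.7517 0.2234 0.0118]
scr 0.8092254 [0.6731 0.0693 0.0289]
spot 0.8116394 [0.7151 0.0264 0.0309]
cross 0.8255432 [0.7775 0.1168 0.0304]
sq 0.821336 [0.7411 0.1126 0.029 ]
tri 0.8255499 [0.7834 0.0861 0.0299]
top 0.6739403 [0.5534 0.0333 0.1461]
side 0.70976764 [0.5238 0.1541 0.1108]
table 0.8765892 [8.533e-01 3.371e-01 3.000e-04]
turret 0.70489156 [0.526  0.0171 0.1099]
laser 0.7624424 [ 0.8346 -0.0287  0.0964]
[[     0      0    512    384 195906]
 [    36    139     28     30    657]
 [   291    161      8      7     45]] [[256.18138801 191.63389585]
 [ 49.62709285 153.45509893]
 [294.84444444 164.04444444]]
```

View pics/crop.png

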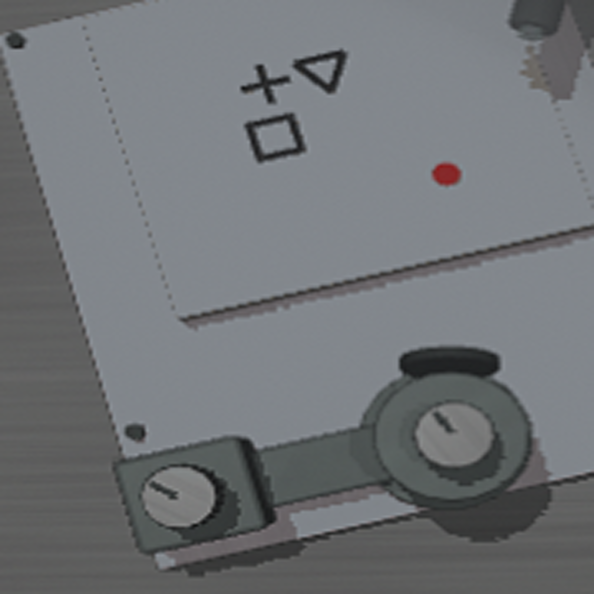

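```bash
python3 - <<'E'
from h import *
p=cv2.imread('pics/top0.png'); d=np.load('pics/top0.npy')
for n,px in dict(mir1=(296,232),mir2=(290,235),bar=(256,272),blk=(200,292),blk2=(234,290),turr=(275,262)).items():
    dd=d[px[1],px[0]]; print(n,bydepth('top',px,dd).round(4))
# knob centre by depth masks
vv,uu=np.mgrid[220:310,190:325]
for n,lo,hi,u0,u1 in (('top',.141,.151,275,320),('side',.106,.116,195,235)):
    P=[(u,v) for u,v in zip(uu.ravel(),vv.ravel()) if u0<u<u1 and lo<bydepth('top',(u,v),d[v,u])[2]<hi]
    P=np.array(P,float); (c,r)=cv2.minEnclosingCircle(P.astype(np.float32)); z=(lo+hi)/2
    print(n,len(P),P.mean(0),c,r,byz('top',P.mean(0),z),byz('top',c,z))
    if n=='top':T=byz('top',P.mean(0),z)
s=byz('top',(294.84,164.04),.03); c=byz('top',(240.3,130.7),.03)
def pol(a): a=a-T; return np.hypot(a[0],a[1]),np.degrees(np.arctan2(a[1],a[0]))
rs,a=pol(s); rc,b=pol(c); print(s,c,rs,a,rc,b,'top deg',np.degrees((rc-rs)/.07),'side deg',(b-a)/.35)
st=arm.state(); print(st['eef_pos'],st['eef_rot'])
y=np.radians(st['eef_rot'][2]); dl=T-st['eef_pos']; print('tool units',np.array([dl[0]*np.cos(y)+dl[1]*np.sin(y),dl[0]*np.sin(y)-dl[1]*np.cos(y)])/.04)
E
```

```text
mir1 [0.5967 0.0318 0.1047]
mir2 [0.5934 0.0405 0.0915]
bar [0.5393 0.0958 0.0383]
blk [0.5111 0.1806 0.0763]
blk2 [0.513  0.1283 0.0753]
turr [0.5534 0.0642 0.1095]Traceback (most recent call last):
  File "<stdin>", line 8, in <module>
  File "h.py", line 14, in bydepth
    m,Rm,p=cam(name); return p+Rm@(ray(m,px)*d)
           ~~~^^^^^^
  File "h.py", line 5, in cam
    m=viewer.camera_model(name)
ValueError: time passes only in moves, steps and waits
```

```bash
sed -i 's/^def cam(name):/import functools\n@functools.lru_cache(None)\ndef cam(name):/' h.py; cat > m.py <<'E'
from h import *
p=cv2.imread('pics/top0.png'); d=np.load('pics/top0.npy')
vv,uu=np.mgrid[220:310,190:325]
for n,lo,hi,u0,u1 in (('top',.141,.151,275,320),('side',.106,.116,195,235)):
    P=[(u,v) for u,v in zip(uu.ravel(),vv.ravel()) if u0<u<u1 and lo<bydepth('top',(u,v),d[v,u])[2]<hi]
    P=np.array(P,float); (c,r)=cv2.minEnclosingCircle(P.astype(np.float32)); z=(lo+hi)/2
    print(n,len(P),P.mean(0),c,r,byz('top',P.mean(0),z),byz('top',c,z))
    if n=='top':T=byz('top',P.mean(0),z)
s=byz('top',(294.84,164.04),.03); c=byz('top',(240.3,130.7),.03)
def pol(a): a=a-T; return np.hypot(a[0],a[1]),np.degrees(np.arctan2(a[1],a[0]))
rs,a=pol(s); rc,b=pol(c); print(s,c,rs,a,rc,b,'top deg',np.degrees((rc-rs)/.07),'side deg',(b-a)/.35)
st=arm.state(); print(st['eef_pos'],st['eef_rot'])
y=np.radians(st['eef_rot'][2]); dl=T-st['eef_pos']; print('tool units',np.array([dl[0]*np.cos(y)+dl[1]*np.sin(y),dl[0]*np.sin(y)-dl[1]*np.cos(y)])/.04)
E
python3 m.py
```

```text
top 482 [297.38381743 260.3340249 ] (297.375, 260.375) 12.729249954223633 [0.55432498 0.03276834 0.146     ] [0.55426891 0.03278261 0.146     ]
side 439 [213.92255125 283.59225513] (214.0, 283.5) 12.093486785888672 [0.52440279 0.15417965 0.111     ] [0.52453401 0.15406335 0.111     ]
[0.71525981 0.0265916  0.03      ] [0.77640716 0.11636119 0.03      ] 0.16105331614611826 -2.197956204459332 0.23729361128376264 20.6265916062227 top deg 62.4035305745542 side deg 65.2129937448058
[ 0.27073547 -0.59040428  0.24128264] [-1.79901837e+02 -1.62475064e-02  2.46264506e+01]
tool units [ 12.93679095 -11.20798337]
```

```bash
for i in 1; do python3 -m crank '{"dp": [[0.65,-0.56,0],[0.65,-0.56,0],[0.65,-0.56,0],[0.65,-0.56,0],[0.65,-0.56,0]],"delta_rot":[[0,0,0],[0,0,0],[0,0,0],[0,0,0],[0,0,0]],"gripper":[70,70,70,70,70]}' 25; done
python3 -m crank '{"dp": [[0.65,-0.56,0],[0.65,-0.56,0],[0.65,-0.56,0],[0.65,-0.56,0],[0.65,-0.56,0]],"delta_rot":[[0,0,0],[0,0,0],[0,0,0],[0,0,0],[0,0,0]],"gripper":[70,70,70,70,70]}'
python3 -m crank '{"dp": [[0.65,-0.56,0],[0.65,-0.56,0],[0.65,-0.56,0],[0.65,-0.56,0],[0.65,-0.56,0]],"delta_rot":[[0,0,0],[0,0,0],[0,0,0],[0,0,0],[0,0,0]],"gripper":[70,70,70,70,70]}'
```

```text
time_s: 0.52
eef_pos: [0.3426, -0.4331, 0.2417]
eef_rot: [-179.9, -0.0, 24.6]
contact_force: [-0.7, 0.2, -0.7]
width: 0.822
time_s: 0.93
eef_pos: [0.4141, -0.2771, 0.2419]
eef_rot: [-180.0, 0.0, 24.6]
contact_force: [0.9, 0.4, 1.1]
width: 0.82
time_s: 1.35
eef_pos: [0.4855, -0.1212, 0.242]
eef_rot: [-180.0, 0.0, 24.6]
contact_force: [0.1, -0.6, 0.7]
width: 0.817
```

```bash
python3 -m crank '{"dp": [[0.63,-0.556,0],[0.63,-0.556,0],[0.63,-0.556,0],[0.63,-0.556,0],[0.63,-0.556,0]],"delta_rot":[[0,0,0],[0,0,0],[0,0,0],[0,0,0],[0,0,0]],"gripper":[70,70,70,70,70]}'
python3 -m crank '{"dp": [[0,0,0.3],[0,0,0.3],[0,0,0.3],[0,0,0.3],[0,0,0]],"delta_rot":[[0,0,-1],[0,0,-1],[0,0,-1],[0,0,-1],[0,0,-1]],"gripper":[70,70,70,70,70]}'
python3 -m crank '{"dp": [[0,0,0],[0,0,0]],"delta_rot":[[0,0,-1],[0,0,0]],"gripper":[70,70]}'
```

```text
time_s: 1.77
eef_pos: [0.5537, 0.0324, 0.2419]
eef_rot: [-180.0, 0.0, 24.6]
contact_force: [-1.1, -0.3, -0.4]
width: 0.82
time_s: 2.18
eef_pos: [0.5516, 0.0311, 0.1908]
eef_rot: [-179.7, 0.2, 54.9]
contact_force: [0.4, -0.5, 0.3]
width: 0.819
time_s: 2.35
eef_pos: [0.5531, 0.0307, 0.1935]
eef_rot: [-179.9, 0.0, 60.7]
contact_force: [0.2, -0.3, -0.3]
width: 0.818
```

```bash
python3 -m crank '{"dp": [[0.06,0,0.4],[0,0,0.4],[0,0,0.4],[0,0,0.3],[0,0,0.15]],"delta_rot":[[0,0,0],[0,0,0],[0,0,0],[0,0,0],[0,0,0]],"gripper":[70,70,70,70,70]}'
python3 -m crank '{"dp": [[0,0,0]],"delta_rot":[[0,0,0]],"gripper":[70]}'
python3 - <<'E'
from h import *
for n in ('wrist','top'):
    p,d=viewer.grab_frame(n); cv2.imwrite(f'pics/{n}1.png',p)
E
```

```text
time_s: 2.77
eef_pos: [0.5536, 0.0329, 0.1263]
eef_rot: [-179.8, 0.1, 60.5]
contact_force: [-0.1, 0.6, -0.7]
width: 0.82
time_s: 2.85
eef_pos: [0.5537, 0.0328, 0.1266]
eef_rot: [-179.8, 0.1, 60.6]
contact_force: [-0.1, -0.1, 0.3]
width: 0.821
```

View pics/wrist1.png

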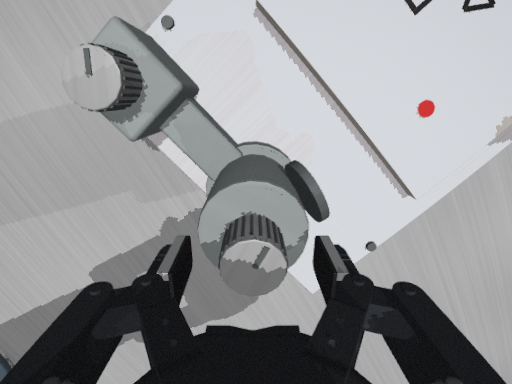

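View pics/top1.png

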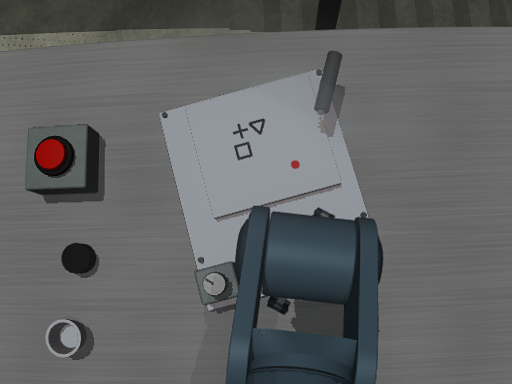

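The knob (253,265) sits centred between the pads, and the top view still shows the spot (295,164) and all the marks. Next I close the gripper.

```bash
python3 -m crank '{"dp": [[0,0,0],[0,0,0],[0,0,0],[0,0,0],[0,0,0]],"delta_rot":[[0,0,0],[0,0,0],[0,0,0],[0,0,0],[0,0,0]],"gripper":[25,25,25,25,25]}' 30
python3 -m crank '{"dp": [[0,0,0],[0,0,0],[0,0,0]],"delta_rot":[[0,0,0],[0,0,0],[0,0,0]],"gripper":[25,25,25]}'
```

```text
time_s: 3.37
eef_pos: [0.5544, 0.0332, 0.1295]
eef_rot: [-179.9, -0.0, 60.6]
contact_force: [-5.8, 2.1, 6.9]
width: 0.383
time_s: 3.62
eef_pos: [0.5544, 0.0332, 0.1295]
eef_rot: [-179.9, -0.0, 60.6]
contact_force: [-6.0, 2.1, 6.9]
width: 0.386
```

```bash
python3 -m crank '{"dp": [[0,0,-0.05],[0,0,0],[0,0,0],[0,0,0],[0,0,0]],"delta_rot":[[0,0,1],[0,0,1],[0,0,1],[0,0,1],[0,0,1]],"gripper":[25,25,25,25,25]}'
python3 -m crank '{"dp": [[0,0,0],[0,0,0],[0,0,0],[0,0,0],[0,0,0]],"delta_rot":[[0,0,1],[0,0,1],[0,0,1],[0,0,1],[0,0,0]],"gripper":[25,25,25,25,25]}'
cat > look.py <<'E'
import sys
from h import *
p,d=viewer.grab_frame('top'); cv2.imwrite(f'pics/top_{sys.argv[1]}.png',p)
n,l,s,c=cv2.connectedComponentsWithStats(red(p)); T=np.array([.5543,.0328])
for i in range(1,n):
    if c[i][0]<120 or s[i][4]<15: continue
    S=byz('top',c[i],.03)[:2]; C=np.array([.7764,.1164])
    f=lambda a:(np.hypot(*(a-T)),np.degrees(np.arctan2(*(a-T)[::-1])))
    a,b=f(S),f(C); print(c[i],s[i][4],S,a,b,'top deg',np.degrees((b[0]-a[0])/.07),'side deg',(b[1]-a[1])/.35,'dist',np.linalg.norm(S-C))
st=arm.state(); print(st['time_s'],st['eef_pos'],st['eef_rot'],st['contact_force'],st['joint_positions'])
E
python3 look.py 2
```

```text
time_s: 4.03
eef_pos: [0.5537, 0.0338, 0.1296]
eef_rot: [-179.8, 0.1, 30.3]
contact_force: [-2.2, 4.8, -1.6]
width: 0.387
time_s: 4.45
eef_pos: [0.5535, 0.0344, 0.1296]
eef_rot: [-179.8, 0.2, 6.4]
contact_force: [-2.2, 6.5, -1.1]
width: 0.389
[294.57446809 125.46808511] 47 [0.7818533  0.02430841] (np.float64(0.22771168196744576), np.float64(-2.137109610086981)) (np.float64(0.2373128104422515), np.float64(20.62669000957958)) top deg 7.858630573846369 side deg 65.0394274847616 dist 0.09225290513118653
4.5 [0.55347853 0.03443199 0.12961673] [-1.79784384e+02  1.50113193e-01  6.57108345e+00] [-2.33620668  5.50336657 -1.35415568] [ -8.23166511   9.00223733 107.76977031   0.19019693  63.42833796
  75.11215815]
```

```bash
python3 -m crank '{"dp": [[0,0,0],[0,0,0],[0,0,0],[0,0,0]],"delta_rot":[[0,0,1],[0,0,0.32],[0,0,0],[0,0,0]],"gripper":[25,25,25,25]}'
python3 look.py 3
python3 -m crank '{"dp": [[0,0,0],[0,0,0],[0,0,0],[0,0,0],[0,0,0]],"delta_rot":[[0,0,0],[0,0,0],[0,0,0],[0,0,0],[0,0,0]],"gripper":[70,70,70,70,70]}'
python3 look.py 4
```

```text
time_s: 4.83
eef_pos: [0.5535, 0.0346, 0.1296]
eef_rot: [-179.8, 0.2, -1.3]
contact_force: [-2.5, 6.1, -0.5]
width: 0.39
[294.64444444 120.17777778] 45 [0.79114381 0.02380158] (np.float64(0.2370146863940821), np.float64(-2.175794844439828)) (np.float64(0.2373128104422515), np.float64(20.62669000957958)) top deg 0.24401785330658912 side deg 65.14995672576974 dist 0.09376484949871967
4.8833 [0.55346217 0.03464851 0.12963642] [-1.79780102e+02  1.78437188e-01 -1.31314072e+00] [-2.57891142  7.44578238 -0.27004121] [ -8.2212698    8.99910801 107.7710186    0.22007577  63.43363301
  82.99343783]
time_s: 5.3
eef_pos: [0.5551, 0.0325, 0.1306]
eef_rot: [180.0, -0.0, -1.3]
contact_force: [-0.3, -0.2, 0.2]
width: 0.822
[294.64444444 120.17777778] 45 [0.79114381 0.02380158] (np.float64(0.2370146863940821), np.float64(-2.175794844439828)) (np.float64(0.2373128104422515), np.float64(20.62669000957958)) top deg 0.24401785330658912 side deg 65.14995672576974 dist 0.09376484949871967
5.35 [0.55497881 0.03253938 0.13055   ] [ 1.79992494e+02 -3.16362807e-02 -1.30817755e+00] [-1.17448163 -0.00462521 -0.05249816] [-8.32858337e+00  8.99762353e+00  1.07662923e+02 -4.00991539e-03
  6.33071369e+01  8.29813965e+01]
```

```bash
python3 -m crank '{"dp": [[0,0,-0.5],[0,0,-0.5],[0,0,-0.5],[0,0,-0.5],[0,0,0]],"delta_rot":[[0,0,0],[0,0,0],[0,0,0],[0,0,0],[0,0,0]],"gripper":[70,70,70,70,70]}'
python3 -m crank '{"dp": [[-0.167,-0.605,0],[-0.167,-0.605,0],[-0.167,-0.605,0],[-0.167,-0.605,0],[-0.167,-0.605,0]],"delta_rot":[[0,0,0],[0,0,0],[0,0,0],[0,0,0],[0,0,0]],"gripper":[70,70,70,70,70]}'
python3 -m crank '{"dp": [[0,0,0],[0,0,0],[0,0,0],[0,0,0],[0,0,0]],"delta_rot":[[0,0,-1],[0,0,-1],[0,0,-1],[0,0,-1],[0,0,-1]],"gripper":[70,70,70,70,70]}'
python3 -m crank '{"dp": [[0,0,0],[0,0,0],[0,0,0],[0,0,0],[0,0,0]],"delta_rot":[[0,0,-1],[0,0,-1],[0,0,-1],[0,0,-1],[0,0,-1]],"gripper":[70,70,70,70,70]}'
python3 -m crank '{"dp": [[0,0,0],[0,0,0],[0,0,0]],"delta_rot":[[0,0,-1],[0,0,0],[0,0,0]],"gripper":[70,70,70]}'
```

```text
time_s: 5.77
eef_pos: [0.5573, 0.0323, 0.2152]
eef_rot: [179.9, -0.5, -1.3]
contact_force: [0.4, -0.9, 0.7]
width: 0.822
time_s: 6.18
eef_pos: [0.5233, 0.1554, 0.2093]
eef_rot: [180.0, 0.1, -1.3]
contact_force: [-0.6, -0.3, 0.1]
width: 0.817
time_s: 6.6
eef_pos: [0.5237, 0.1544, 0.2092]
eef_rot: [-180.0, 0.1, 29.0]
contact_force: [0.6, 0.8, -0.1]
width: 0.821
time_s: 7.02
eef_pos: [0.5237, 0.1543, 0.2092]
eef_rot: [-179.9, 0.0, 59.0]
contact_force: [0.1, 0.2, 0.2]
width: 0.819
time_s: 7.27
eef_pos: [0.5238, 0.1544, 0.2095]
eef_rot: [-179.9, 0.0, 64.5]
contact_force: [0.4, 0.1, 0.1]
width: 0.817
```

```bash
python3 -m crank '{"dp": [[0,0,0.7],[0,0,0.7],[0,0,0.7],[0,0,0.5],[0,0,0.25]],"delta_rot":[[0,0,0],[0,0,0],[0,0,0],[0,0,0],[0,0,0]],"gripper":[70,70,70,70,70]}'
python3 -m crank '{"dp": [[0,0,0]],"delta_rot":[[0,0,0]],"gripper":[70]}'
python3 - <<'E'
from h import *
p,d=viewer.grab_frame('wrist'); cv2.imwrite('pics/wrist5.png',p)
E
```

```text
time_s: 7.68
eef_pos: [0.5219, 0.1542, 0.0928]
eef_rot: [-179.7, 0.2, 64.6]
contact_force: [-0.6, -0.2, -0.3]
width: 0.819
time_s: 7.77
eef_pos: [0.5221, 0.1542, 0.0935]
eef_rot: [-179.7, 0.2, 64.6]
contact_force: [-0.9, 0.1, -0.2]
width: 0.823
```

View pics/wrist5.png

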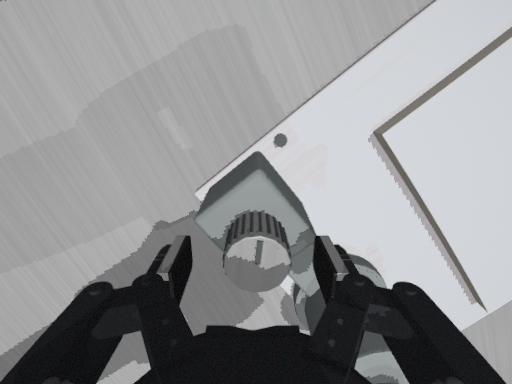

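The knob (256,262) lies between the pads, about 2 mm off along tool y. I correct that, then close and turn.

```bash
python3 -m crank '{"dp": [[0.02,0.05,0],[0,0,0],[0,0,0],[0,0,0],[0,0,0]],"delta_rot":[[0,0,0],[0,0,0],[0,0,0],[0,0,0],[0,0,0]],"gripper":[70,25,25,25,25]}'
python3 -m crank '{"dp": [[0,0,0],[0,0,0],[0,0,0],[0,0,0]],"delta_rot":[[0,0,0],[0,0,0],[0,0,0],[0,0,0]],"gripper":[25,25,25,25]}'
python3 -m crank '{"dp": [[0,0,-0.05],[0,0,0],[0,0,0],[0,0,0],[0,0,0]],"delta_rot":[[0,0,1],[0,0,1],[0,0,1],[0,0,1],[0,0,1]],"gripper":[25,25,25,25,25]}'
python3 -m crank '{"dp": [[0,0,0],[0,0,0],[0,0,0],[0,0,0],[0,0,0]],"delta_rot":[[0,0,1],[0,0,1],[0,0,1],[0,0,1],[0,0,0]],"gripper":[25,25,25,25,25]}'
python3 look.py 6
```

```text
time_s: 8.23
eef_pos: [0.5253, 0.1553, 0.0977]
eef_rot: [-179.8, -0.0, 64.7]
contact_force: [-9.1, 2.3, 9.9]
width: 0.387
time_s: 8.57
eef_pos: [0.5253, 0.1553, 0.0978]
eef_rot: [-179.8, -0.0, 64.7]
contact_force: [-8.1, 2.4, 11.3]
width: 0.387
time_s: 8.98
eef_pos: [0.5249, 0.1556, 0.0979]
eef_rot: [-179.8, 0.1, 34.4]
contact_force: [-3.3, 4.3, -1.3]
width: 0.382
time_s: 9.4
eef_pos: [0.5247, 0.1559, 0.0979]
eef_rot: [-179.8, 0.1, 10.5]
contact_force: [-3.4, 7.5, -1.4]
width: 0.386
[249.09090909 127.63636364] 44 [0.78115953 0.10131655] (np.float64(0.2369805106506689), np.float64(16.805466041572632)) (np.float64(0.2373128104422515), np.float64(20.62669000957958)) top deg 0.271991079867986 side deg 10.917782765734136 dist 0.01581656414317272
9.45 [0.52471434 0.15595032 0.09794259] [-1.79788923e+02  1.44158740e-01  1.06366953e+01] [-2.90363905  6.25837331 -0.96330371] [  4.59357195  10.83699949 109.53075893   0.2253117   59.79801336
  83.84351733]
```

Turn 11° more, then release.

```bash
python3 -m crank '{"dp": [[0,0,0],[0,0,0],[0,0,0],[0,0,0]],"delta_rot":[[0,0,1],[0,0,0.8],[0,0,0],[0,0,0]],"gripper":[25,25,25,25]}'
python3 look.py 7
python3 -m crank '{"dp": [[0,0,0],[0,0,0],[0,0,0],[0,0,0],[0,0,0]],"delta_rot":[[0,0,0],[0,0,0],[0,0,0],[0,0,0],[0,0,0]],"gripper":[70,70,70,70,70]}'
python3 -m crank '{"dp": [[0,0,-0.5],[0,0,-0.5],[0,0,-0.5],[0,0,-0.5],[0,0,0]],"delta_rot":[[0,0,0],[0,0,0],[0,0,0],[0,0,0],[0,0,0]],"gripper":[70,70,70,70,70]}'
python3 look.py 8
python3 -c "
import cv2
p=cv2.imread('pics/top_8.png'); cv2.imwrite('pics/c8.png',cv2.resize(p[100:200,190:320],None,fx=6,fy=6,interpolation=cv2.INTER_CUBIC))"
```

```text
time_s: 9.78
eef_pos: [0.5247, 0.1561, 0.0979]
eef_rot: [-179.8, 0.2, -0.1]
contact_force: [-4.3, 7.0, -1.1]
width: 0.386
[240.71111111 130.86666667] 45 [0.77608508 0.11566939] (np.float64(0.2367613986333921), np.float64(20.48806496297915)) (np.float64(0.2373128104422515), np.float64(20.62669000957958)) top deg 0.45133670601882775 side deg 0.396071561715518 dist 0.0007955876021025942
9.8333 [0.52469274 0.15609578 0.09791225] [-1.79798885e+02  1.82299116e-01 -1.32648509e-01] [-3.14066263  7.22369743 -1.45410761] [  4.59984986  10.83986098 109.53124288   0.24932154  59.79421688
  94.60707185]
time_s: 10.25
eef_pos: [0.5266, 0.1541, 0.0986]
eef_rot: [180.0, -0.0, -0.1]
contact_force: [0.3, 0.0, 0.1]
width: 0.815
time_s: 10.67
eef_pos: [0.529, 0.1545, 0.1831]
eef_rot: [-180.0, -0.5, -0.1]
contact_force: [0.7, 0.1, 0.4]
width: 0.822
[240.65217391 130.80434783] 46 [0.7761987  0.11576711] (np.float64(0.23690203092471726), np.float64(20.500586032686552)) (np.float64(0.2373128104422515), np.float64(20.62669000957958)) top deg 0.3362276095018859 side deg 0.3602970768372213 dist 0.0006641339884259052
10.7167 [0.52796329 0.15432021 0.1808035 ] [-1.79980791e+02 -3.10377703e-01 -1.07217126e-01] [ 0.29717025  0.73538284 -0.31529357] [ 4.48352061e+00  4.25035877e+00  1.07032683e+02 -6.12473154e-03
  6.84060387e+01  9.45929243e+01]
```

View pics/c8.png

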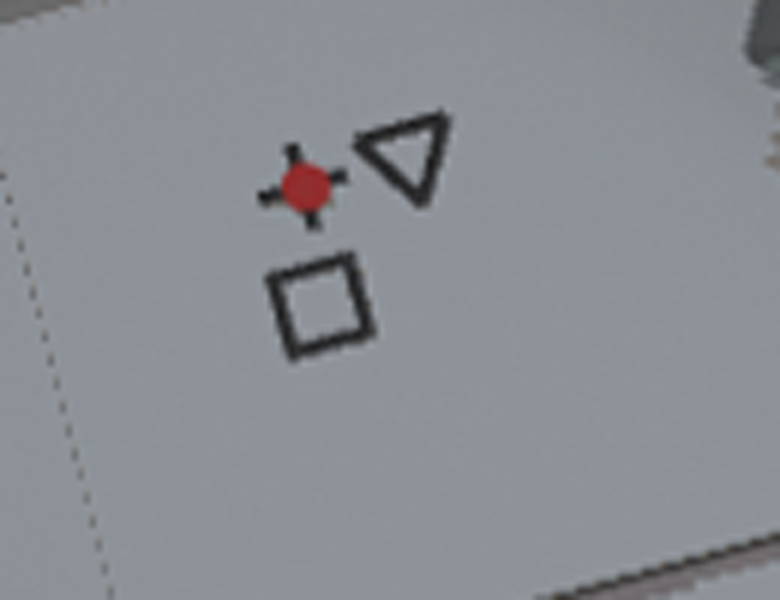

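The spot is centred on the cross (crop pixel about 305,187), and the gripper is clear at TCP z ≈ 0.18 m. I let it settle, then hand in.

```bash
python3 -m crank '{"dp": [[0,0,0],[0,0,0],[0,0,0]],"delta_rot":[[0,0,0],[0,0,0],[0,0,0]],"gripper":[70,70,70]}'; python3 look.py 9; python3 -c "
from rig import arm
print(arm.job_done())"
```

```text
time_s: 10.97
eef_pos: [0.5253, 0.1542, 0.1766]
eef_rot: [180.0, 0.2, -0.1]
contact_force: [0.3, -0.5, -0.4]
width: 0.817
[240.57446809 130.82978723] 47 [0.77615962 0.11590001] (np.float64(0.23691201597687028), np.float64(20.53400111411822)) (np.float64(0.2373128104422515), np.float64(20.62669000957958)) top deg 0.3280547331220834 side deg 0.26482541560388845 dist 0.0005547720192924303
11.0167 [0.52546827 0.15421885 0.17678653] [ 1.79985933e+02  1.47417720e-01 -9.71099070e-02] [-0.07883247  0.69460924 -0.03145733] [ 4.49199621e+00  4.46300070e+00  1.07262105e+02 -2.39530708e-03
  6.84229645e+01  9.45899718e+01]
the job is handed in; nothing more can be done
None
```

I turned the top screw about 62° clockwise and the side screw about 65° clockwise, then let go of each one. I handed the job in at about 11 s of the 38 s allowed.

**Spot:** the last top-camera picture puts its centre about 0.6 mm from the cross centre (limit 12 mm). The positions carry about 2 mm of calibration uncertainty. It stayed within about 0.3 mm across the pictures taken before and after release.

**Robot:** the gripper was open and raised clear of the side knob, with the contact force back to about zero (under 1 N). Before the turn, the forces logged when closing on the screws were about 9 N for the top screw and 14 N for the side one.

None of my checks failed or disagreed. The hand-in gave no verdict.

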